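# Sort seals and terminal blocks into the desk drawer

### The arm

A 6-joint arm with a two-finger parallel gripper is mounted at the origin on the work surface. World frame = base frame: x ahead of the robot, y to its left, z up, the work surface at z = 0. Lengths are in m, angles in rad, forces in N, time in s.
With the tool pointing down it reaches from about 0.3 to 0.825 m from the base axis. Payload 5.4 kg.
Tool frame: the origin (TCP) lies at the very end of the fingers, on their centre line; the grasp point (between the pads) lies 19 mm behind it; z points along the fingers, x is the direction in which the jaws open and shut, and the axes are right-handed (so a half turn about z gives the same grasp; the last joint's range is limited). The gripper opens to 92 mm and grips with 3 to 60 N. Pads are 20 mm wide; open, the fingers measure 128 mm over their backs; the gripper's body (75 mm by 189 mm) begins 69 mm behind the grasp point.
Start: joints at [1.007, 0.158, 1.597, -0, 1.386, -0.21], TCP at [0.199, 0.539, 0.215] pointing down, gripper open.
Joint ranges: [-2.91, 2.91], [-0.94, 2.29], [0.18, 2.7], [-1.29, 4.43], [0.17, 2.64], [-3, 3]. Speed limits (rad/s): [2.57, 2.57, 3.14, 3.14, 3.14, 3.14].

### API

Orientations are given as a rotation vector (axis times angle).
In Python, from workcell import bot gives the robot as it stands. Calls block until the motion is done:
- bot.goto(position, orientation): joint-space move of the TCP to a pose.
- bot.line_to(position, rot=None, max_speed=0.15): straight line of the TCP; rot=None keeps the orientation; max_speed is the mean speed in m/s.
- bot.set_joints(angles): joint-space move.
- bot.set_gripper(opening, newtons=None): opening from 0.0 (shut) to 1.0 (fully open); newtons is the grip in N (None keeps the last); returns when the fingers have stopped.
- bot.hold(seconds).
- bot.inverse_kinematics(position, orientation): joint angles nearest the present ones, or None.
- bot.read_camera(name): name is "scene" or "top"; returns a dict with "pixels" (420x560x3 uint8, blue, green, red), "fx", "fy", "cx", "cy" (pixels), "R" (3x3) and "t" (3): a world point X has camera coordinates R X + t. Camera axes: x right, y down, z forward; pixel columns grow to the right and rows downward; lengths in m; the calibration is good to about 2 mm. A picture is of the moment at which its call begins. There is no depth.
A pose or a line that the arm cannot do raises bot.MotionError and nothing moves.
- bot.job_done(): hands the job in, once; it reports no verdict.
Readings, each from a call of its own:
- bot.current_clock(): time.
- bot.current_joints(): joint angles.
- bot.current_joint_vel(): joint speeds.
- bot.current_effort(): joint torques, N m.
- bot.current_ee_pos(): TCP position.
- bot.current_tool_rot(): TCP orientation.
- bot.current_contact_force(): force on the tool from outside, world axes, zero at the start.
- bot.current_ft_torque(): the same for the moment, N m.
- bot.current_opening(): opening from 0.0 (shut) to 1.0 (fully open).
Only numpy, scipy, OpenCV 4.12 (cv2) and the standard library are available. Lean on these libraries where they do the work, as an engineer would, in place of code of your own. Each camera call takes 0.05 s, during which the arm holds its last target. There are 200 camera calls.

### The job

Put the two round lead seals in the wide compartment of the open drawer and the two terminal blocks in its narrow compartment, then push the drawer in gently until you feel it stop, fully home. The lamp overhangs the drawer: reach in under it at a slant without knocking it, and leave the meter cover, the plier and the cup where they are.

Things in the scene. Friction and masses are not known exactly. Their poses are not given: they have to be found in the camera images.
- seal_a: round lead seal disc, plain grey metal, 32 mm diameter, 11 mm thick, lying flat on the desk; origin at the centre of its underside, z up
- seal_b: round lead seal disc, plain grey metal, 32 mm diameter, 11 mm thick, lying flat on the desk; origin at the centre of its underside, z up
- block_a: small plain grey steel terminal block (rectangular bar with two screws on top), 42 mm long (its x), 18 mm wide (its y), 16 mm high plus 2 mm screw heads; lying flat on the desk; origin at the centre of its underside
- block_b: small plain grey steel terminal block (rectangular bar with two screws on top), 42 mm long (its x), 18 mm wide (its y), 16 mm high plus 2 mm screw heads; lying flat on the desk; origin at the centre of its underside
- case: dark wooden drawer case fixed on the desk, 180 mm deep (its x), 334 mm wide (its y), 72 mm high; origin on the desk under it, 80 mm behind its open front; its -x axis points out of the front towards the robot; the drawer slides along it
- drawer (a joint): how far the shallow drawer stands out of the case, m: 0 = fully home against its stop, 0.12 = fully out; starts near 0.1, slides stiffly (about 2 N) and stays where left. Walls 6 mm thick, 300 mm over both side walls, tops 50 mm and inner floor 10 mm above the desk; a divider makes two open compartments side by side, each 100 mm front to back
- drawer_front (a point): centre of the flat outer face of the drawer's front panel, 31 mm above the desk (moves with the drawer; axes as the case's). The panel is 330 mm wide, 12 mm thick, from 4 to 58 mm above the desk; two small brass knobs stand 23 mm out of it, 120 mm to either side of this point
- wide_bin (a point): centre of the inner floor of the wide compartment (162 mm across), on the case's +y side, the left as the robot sees it; 62 mm behind the front panel's outer face; moves with the drawer; axes as the case's
- narrow_bin (a point): centre of the inner floor of the narrow compartment (120 mm across), on the case's -y side, the right as the robot sees it; 62 mm behind the front panel's outer face; moves with the drawer; axes as the case's
- lamp: green strip lamp bracketed to the case, same origin and axes as the case. Its hood is a bar over the open compartments: case x -195 to -135 mm, 380 mm long across y, underside (with the tube) 237 mm and top 272 mm above the desk. Two 12 mm rods at y = +-176 mm run back from it at height 260 mm to uprights at x = +50 mm
- cover: squat black bakelite meter cover, 140 x 120 x 67 mm, bystander; origin under its centre
- plier: brass sealing plier lying flat, 190 mm long along its x, 18 mm high, bystander; origin on the desk near its pivot
- cup: tin cup, 72 mm across the rim, 80 mm high, bystander; origin under its centre
There are look-alikes about, which are no part of the job. Leave any brown or orange look-alike of the seal_a alone.

How it is judged:
On the way, in this order (a step that is already met when the one before it is completed fails the run):
1. both seals lie in the wide compartment and both blocks in the narrow one while the drawer is still out (x of seal_a in the frame of wide_bin between -0.052 and 0.052 m and y of seal_a in the frame of wide_bin between -0.083 and 0.083 m and z of seal_a in the frame of wide_bin between -0.004 and 0.036 m and x of seal_b in the frame of wide_bin between -0.052 and 0.052 m and y of seal_b in the frame of wide_bin between -0.083 and 0.083 m and z of seal_b in the frame of wide_bin between -0.004 and 0.036 m and x of block_a in the frame of narrow_bin between -0.052 and 0.052 m and y of block_a in the frame of narrow_bin between -0.062 and 0.062 m and z of block_a in the frame of narrow_bin between -0.004 and 0.036 m and x of block_b in the frame of narrow_bin between -0.052 and 0.052 m and y of block_b in the frame of narrow_bin between -0.062 and 0.062 m and z of block_b in the frame of narrow_bin between -0.004 and 0.036 m and value of joint drawer above 0.02 m), for 0.1 s.
2. the drawer is pushed home (value of joint drawer below 0.004 m), for 0.1 s.
At the end, for the whole second after the job is handed in: both seals lie within the wide compartment and both blocks within the narrow one, below the walls' tops, at rest, and the drawer is home to within 4 mm (x of seal_a in the frame of wide_bin between -0.052 and 0.052 m and y of seal_a in the frame of wide_bin between -0.083 and 0.083 m and z of seal_a in the frame of wide_bin between -0.004 and 0.036 m and x of seal_b in the frame of wide_bin between -0.052 and 0.052 m and y of seal_b in the frame of wide_bin between -0.083 and 0.083 m and z of seal_b in the frame of wide_bin between -0.004 and 0.036 m and x of block_a in the frame of narrow_bin between -0.052 and 0.052 m and y of block_a in the frame of narrow_bin between -0.062 and 0.062 m and z of block_a in the frame of narrow_bin between -0.004 and 0.036 m and x of block_b in the frame of narrow_bin between -0.052 and 0.052 m and y of block_b in the frame of narrow_bin between -0.062 and 0.062 m and z of block_b in the frame of narrow_bin between -0.004 and 0.036 m and value of joint drawer below 0.004 m and linear speed of each of seal_a, seal_b, block_a, block_b below 0.03 m/s); the robot touches nothing.
It fails at once if the lamp is knocked (over 5 N) (contact force between lamp and anything else above 5 N).
It fails at once if the drawer is slammed (closing faster than 0.35 m/s) (velocity of joint drawer below -0.35 m/s).
It fails at once if the cover is shifted by more than 25 mm (distance of cover from where it was at the start of the episode above 0.025 m).
It fails at once if the plier is shifted by more than 25 mm (distance of plier from where it was at the start of the episode above 0.025 m).
It fails at once if the cup is shifted by more than 25 mm (distance of cup from where it was at the start of the episode above 0.025 m).
It also fails if it takes over 72 s, if anything falls off the work surface, if the arm or the gripper's body presses on something with over 40 N, if the wrist force passes 120 N, or if a joint passes its speed limit or range.

## Working session

There is one attempt and no reset: what is moved stays moved. The work goes in short steps, each a Python script; the robot and the scene stay as the last script left them, time stands still between calls to the robot, and variables do not carry over. Pictures are saved under pics/ and viewed, about 8 in all and at most 12, crops included, and the job is handed in when it is done.

```bash
mkdir -p pics; ls; python3 - <<'E'
from workcell import bot
import cv2,numpy as np
for n in("scene","top"):
    c=bot.read_camera(n);cv2.imwrite(f"pics/{n}0.png",c["pixels"]);np.savez(f"{n}0.npz",**c)
    print(n,c["fx"],c["fy"],c["cx"],c["cy"],np.round(c["R"],3).tolist(),np.round(-np.array(c["R"]).T@c["t"],3))
print(bot.current_tool_rot(),bot.current_clock(),bot.current_opening())
E
```

```text
pics
scene 499.46551413340717 499.46551413340717 277.661499625562 218.02681002363684 [[-0.63, 0.777, 0.003], [0.576, 0.469, -0.67], [-0.521, -0.42, -0.743]] [1.176 0.512 0.908]
top 509.69903158759644 509.69903158759644 289.3797168376294 212.56561804322686 [[0.003, -1.0, -0.017], [-0.994, -0.001, -0.11], [0.11, 0.017, -0.994]] [4.430e-01 1.000e-03 1.265e+00]
[ 2.57710504e+00  1.79549227e+00 -2.48108625e-03] 0.1 0.9992443107679035
```

View pics/top0.png

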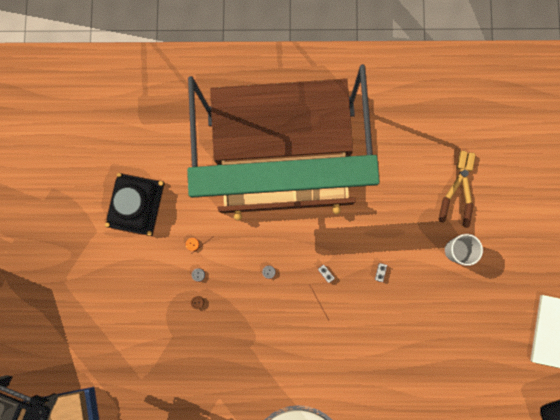

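View pics/scene0.png

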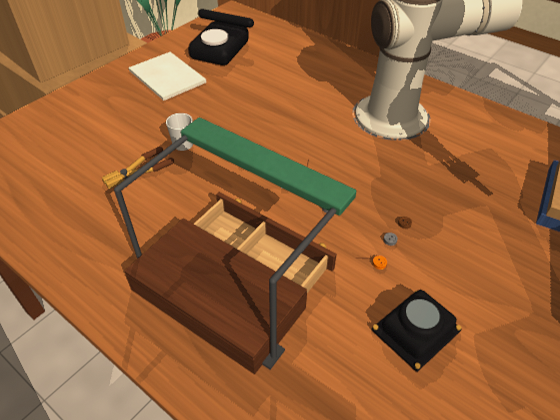

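Top view: grey discs at (198,275) and (268,272), blocks at (326,274) and (382,272). The orange disc (193,245) and the brown one (199,303) are look-alikes to leave alone. The scene view shows the left grey disc at (390,239) between orange (379,262) and brown (404,222). The hood hides the others. Next I'll take measurements and confirm in an enlarged crop.

```bash
cat > h.py <<'E'
import cv2,numpy as np
from scipy.spatial.transform import Rotation as Ro
def ray(c,p,z):
    "world point where the pixel's ray meets height z"
    R=np.array(c["R"]);o=-R.T@np.array(c["t"])
    d=R.T@np.array([(p[0]-c["cx"])/c["fx"],(p[1]-c["cy"])/c["fy"],1.])
    return o+d*(z-o[2])/d[2]
def proj(c,X):
    q=np.array(c["R"])@np.array(X)+np.array(c["t"]);return np.array([c["fx"]*q[0]/q[2]+c["cx"],c["fy"]*q[1]/q[2]+c["cy"]])
def tri(c1,p1,c2,p2):
    P=[np.array([[c["fx"],0,c["cx"]],[0,c["fy"],c["cy"]],[0,0,1]])@np.c_[c["R"],c["t"]] for c in(c1,c2)]
    X=cv2.triangulatePoints(P[0],P[1],np.array(p1,float).reshape(2,1),np.array(p2,float).reshape(2,1));return (X[:3]/X[3]).ravel()
def blobs(m,amin,amax=1e9):
    cs,_=cv2.findContours(m.astype(np.uint8),cv2.RETR_EXTERNAL,cv2.CHAIN_APPROX_NONE)
    return [(cv2.contourArea(c),cv2.minAreaRect(c),c) for c in cs if amin<cv2.contourArea(c)<amax]
def hsv(c): return cv2.cvtColor(c["pixels"],cv2.COLOR_BGR2HSV).astype(int)
E
python3 - <<'E'
from h import *
T=dict(np.load("top0.npz"));S=dict(np.load("scene0.npz"))
h=hsv(T)
print("green top")
for n,C in(("T",T),("S",S)):
    hh=hsv(C);g=(abs(hh[...,0]-75)<20)&(hh[...,1]>100)&(hh[...,2]>40)
    for a,r,c in blobs(g,500):
        b=cv2.boxPoints(r);print(n,a,r,[ray(C,p,.272).round(3).tolist() for p in b])
        ap=cv2.approxPolyDP(c,4,True)[:,0];print(ap.tolist())
print("grey")
m=(h[...,1]<90)
m[:240]=0;m[295:]=0;m[:,:180]=0;m[:,400:]=0
for a,r,c in blobs(m,20): print(a,r,ray(T,r[0],.011).round(4),ray(T,r[0],.016).round(4))
hh=hsv(S);m=(hh[...,1]<90);m[:225]=0;m[255:]=0;m[:,:375]=0;m[:,405:]=0
for a,r,c in blobs(m,20): print("S",a,r,ray(S,r[0],.011).round(4))
a=cv2.resize(T["pixels"][195:315,170:400],None,fx=3.4,fy=3.4,interpolation=cv2.INTER_CUBIC)
cv2.imwrite("pics/crop1.png",a)
E
```

```text
green top
T 5130.0 ((282.5708312988281, 175.43328857421875), (29.244792938232422, 189.03456115722656), 86.26049041748047) [[0.644, 0.221, 0.272], [0.668, -0.153, 0.272], [0.61, -0.156, 0.272], [0.585, 0.215, 0.272]]
[[376, 159], [371, 155], [189, 168], [189, 193], [377, 182]]
S 4650.0 ((267.1976013183594, 165.24234008789062), (184.25523376464844, 29.460281372070312), 24.72731590270996) [[0.694, -0.135, 0.272], [0.616, -0.18, 0.272], [0.587, 0.221, 0.272], [0.655, 0.24, 0.272]]
[[182, 130], [188, 140], [327, 209], [333, 206], [338, 214], [354, 197], [354, 189], [202, 119]]
grey
114.0 ((198.0, 274.5), (11.0, 12.0), 90.0) [0.4287 0.2455 0.011 ] [0.4288 0.2445 0.016 ]
110.0 ((268.0, 272.0), (12.0, 12.0), 90.0) [0.4354 0.0739 0.011 ] [0.4354 0.0736 0.016 ]
128.5 ((325.8536682128906, 273.31707763671875), (18.11615753173828, 8.1210355758667), 51.34019470214844) [ 0.4326 -0.0675  0.011 ] [ 0.4327 -0.0672  0.016 ]
128.5 ((380.558837890625, 272.26470947265625), (8.48874568939209, 17.70509910583496), 14.03624439239502) [ 0.4356 -0.2007  0.011 ] [ 0.4357 -0.1999  0.016 ]
S 115.0 ((390.0, 238.5), (11.0, 12.0), 90.0) [0.4308 0.248  0.011 ]
```

View pics/crop1.png

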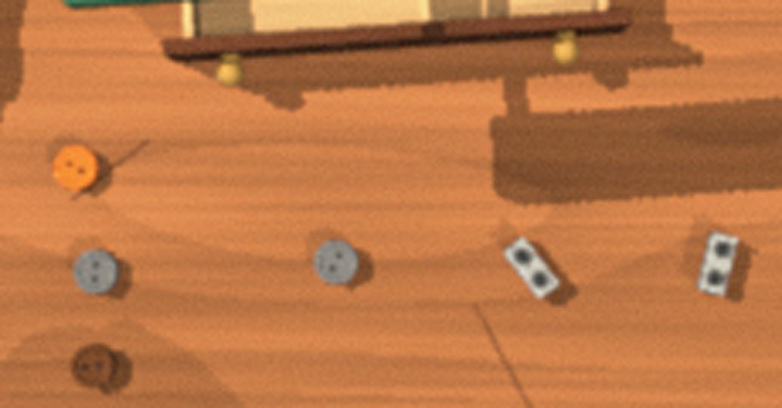

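The crop confirms two plain grey discs (slightly lighter than the scene, two holes) and two steel bars with two screws. The orange (wired) and brown discs stay. Now I'll get the heights, the case pose and reachability.

```bash
python3 - <<'E'
from h import *
from workcell import bot
T=dict(np.load("top0.npz"));S=dict(np.load("scene0.npz"))
print("seal tri",tri(T,(198,274.5),S,(390,238.5)).round(4))
# hood top corners: (T px, S px)
for a,b in (((371,155),(182,128)),((189,168),(333,207)),((377,182),(202,119)),((189,193),(354,189))): print("hood",tri(T,a,S,b).round(3))
h=hsv(T)
m=(abs(h[...,0]-23)<6)&(h[...,1]>120)&(h[...,2]>120);m[:203]=0;m[222:]=0;m[:,:225]=0;m[:,350:]=0
K=[]
for a,r,c in blobs(m,8,200):
    M=cv2.boundingRect(c);print("knob",a,r[0],M,ray(T,r[0],.033).round(4))
# front panel top edge: dark brown strip rows by column
for u in (230,260,290,320,345):
    col=T["pixels"][196:222,u].sum(1);print(u,col.tolist())
X=[.4327,-.067,.016]; print([proj(S,[.4327,-.067,.016]),proj(S,[.4356,-.2,.016]),proj(S,[.4354,.0738,.011])])
# reach test
yaw=np.radians(3.7);R3=Ro.from_euler('z',yaw)
for tilt in(40,45,50):
  for sg in(1,-1):
    d=R3.apply([np.sin(np.radians(tilt)),0,-np.cos(np.radians(tilt))]);x=R3.apply([0,sg,0]);R=Ro.from_matrix(np.c_[x,np.cross(d,x),d]).as_rotvec()
    for p in((.672,.14,.04),(.672,.07,.04),(.68,-.02,.04),(.68,-.08,.04),(.7,.04,.034)):
      for back in(0,.13):
        q=bot.inverse_kinematics(np.array(p)-back*d,R);print(tilt,sg,p,back,None if q is None else np.round(q,2).tolist())
E
```

```text
seal tri [0.4284 0.2466 0.0077]
hood [ 0.667 -0.144  0.281]
hood [0.644 0.214 0.271]
hood [ 0.612 -0.153  0.268]
hood [0.591 0.216 0.275]
knob 27.5 (237.0, 215.0) (234, 211, 7, 9) [0.5731 0.1492 0.033 ]
knob 23.5 (336.5, 209.0) (334, 205, 6, 9) [ 0.5882 -0.0929  0.033 ]
230 [358, 363, 356, 369, 356, 369, 390, 354, 338, 265, 255, 249, 260, 228, 177, 104, 134, 287, 294, 289, 312, 395, 426, 415, 429, 430]
260 [567, 568, 564, 577, 570, 561, 548, 403, 267, 246, 250, 248, 162, 99, 170, 279, 313, 293, 282, 301, 301, 289, 277, 267, 291, 317]
290 [577, 570, 570, 555, 542, 402, 264, 231, 259, 223, 152, 81, 142, 278, 294, 309, 319, 295, 291, 269, 304, 284, 260, 309, 394, 447]
320 [540, 512, 496, 406, 297, 242, 242, 228, 130, 127, 141, 250, 306, 307, 321, 309, 289, 298, 286, 267, 273, 290, 278, 284, 279, 290]
345 [439, 415, 289, 228, 244, 245, 196, 127, 114, 194, 281, 285, 288, 304, 315, 319, 293, 259, 264, 259, 273, 272, 306, 363, 422, 426]
[array([283.98123742, 178.50969388]), array([244.77186668, 157.59204308]), array([327.74794914, 205.36347944])]
40 1 (0.672, 0.14, 0.04) 0 None
40 1 (0.672,
[... 2814 characters left out ...]
, 0.04, 0.034) 0 [-0.21, 0.34, 2.07, 2.11, 0.25, 2.41]
50 1 (0.7, 0.04, 0.034) 0.13 None
50 -1 (0.672, 0.14, 0.04) 0 None
50 -1 (0.672, 0.14, 0.04) 0.13 None
50 -1 (0.672, 0.07, 0.04) 0 [-0.16, 0.28, 2.14, 2.26, 0.22, -0.84]
50 -1 (0.672, 0.07, 0.04) 0.13 [-0.23, -0.22, 2.42, 1.19, 0.24, 0.2]
50 -1 (0.68, -0.02, 0.04) 0 [-0.36, 0.29, 2.13, 1.87, 0.34, -0.6]
50 -1 (0.68, -0.02, 0.04) 0.13 [-0.49, -0.2, 2.4, 1.25, 0.44, -0.03]
50 -1 (0.68, -0.08, 0.04) 0 [-0.49, 0.31, 2.1, 1.71, 0.42, -0.53]
50 -1 (0.68, -0.08, 0.04) 0.13 [-0.65, -0.15, 2.37, 1.25, 0.56, -0.13]
50 -1 (0.7, 0.04, 0.034) 0 [-0.21, 0.34, 2.07, 2.11, 0.25, -0.73]
50 -1 (0.7, 0.04, 0.034) 0.13 [-0.29, -0.12, 2.35, 1.33, 0.28, 0.02]
```

```bash
cat >> h.py <<'E'
YAW=np.radians(3.6);RC=Ro.from_euler('z',YAW);OC=np.array([.792,.043,0])
def W(p): return OC+RC.apply(p)
def rot(tilt,az,sg=-1):
    "tool leaning by tilt deg, azimuth az deg relative to the case"
    r=RC*Ro.from_euler('z',az,degrees=True);t=np.radians(tilt)
    d=r.apply([np.sin(t),0,-np.cos(t)]);x=r.apply([0,sg,0])
    return Ro.from_matrix(np.c_[x,np.cross(d,x),d]),d
def down(ang):
    x=np.array([np.cos(ang),np.sin(ang),0]);d=np.array([0,0,-1.]);return Ro.from_matrix(np.c_[x,np.cross(d,x),d])
E
python3 - <<'E'
from h import *
from workcell import bot
T=dict(np.load("top0.npz"))
for p in((260,208),(290,206.3),(320,204)): print("panel top edge",RC.inv().apply(ray(T,p,.058)-OC).round(4))
for p in((237,215),(336.5,209)): print("knob",RC.inv().apply(ray(T,p,.033)-OC).round(4))
def clear(p,R,d):
    # smallest case-x gap / distance of body box edge points to the hood's section rectangle
    g=9
    for s in np.linspace(.085,.3,44):
        for a in(-.095,0,.095):
            for b in(-.0375,.0375):
                c=RC.inv().apply(p-s*d+R.apply([a,b,0])-OC)
                dx=max(-.195-c[0],0,c[0]+.135);dz=max(.237-c[2],0,c[2]-.272);g=min(g,np.hypot(dx,dz))
    return g
for y in(.022,.065,-.058,-.108):
  for tilt in(34,38,42,46,50,54):
    for az in(-8,0,8):
      R,d=rot(tilt,az);p=W([-.12,y,.045]);qs=[bot.inverse_kinematics(p-b*d,R.as_rotvec()) for b in(0,.06,.13)]
      if all(q is not None for q in qs): print(y,tilt,az,"gap",round(clear(p,R,d),3),"j5",[round(q[4],2) for q in qs],"j4",[round(q[3],2) for q in qs],"j6",[round(q[5],2) for q in qs])
E
```

```text
panel top edge [-0.2012  0.0612  0.058 ]
panel top edge [-0.2015 -0.0106  0.058 ]
panel top edge [-0.2004 -0.0823  0.058 ]
knob [-0.2118  0.1198  0.033 ]
knob [-0.212  -0.1228  0.033 ]
0.022 34 -8 gap 0.0 j5 [np.float64(0.31), np.float64(0.41), np.float64(0.54)] j4 [np.float64(0.04), np.float64(0.04), np.float64(0.03)] j6 [np.float64(1.51), np.float64(1.52), np.float64(1.52)]
0.022 34 0 gap 0.008 j5 [np.float64(0.34), np.float64(0.44), np.float64(0.58)] j4 [np.float64(0.36), np.float64(0.31), np.float64(0.26)] j6 [np.float64(1.05), np.float64(1.1), np.float64(1.14)]
0.022 34 8 gap 0.0 j5 [np.float64(0.41), np.float64(0.51), np.float64(0.64)] j4 [np.float64(0.58), np.float64(0.51), np.float64(0.44)] j6 [np.float64(0.69), np.float64(0.75), np.float64(0.81)]
0.022 38 -8 gap 0.011 j5 [np.float64(0.2), np.float64(0.3), np.float64(0.44)] j4 [np.float64(0.07), np.float64(0.05), np.float64(0.04)] j6 [np.float64(1.48), np.float64(1.5), np.float64(1.51)]
0.022 38 0 gap 0.022 j5 [np.float64(0.25), np.float64(0.34), np.float64(0.48)] j4 [np.float64(0.57), np.float64(0.45), np.float64(0.36)] j6 [
[... 9940 characters left out ...]
4(1.52), np.float64(1.37), np.float64(1.19)] j6 [np.float64(-0.48), np.float64(-0.37), np.float64(-0.22)]
-0.108 54 -8 gap 0.065 j5 [np.float64(0.35), np.float64(0.34), np.float64(0.36)] j4 [np.float64(2.26), np.float64(2.03), np.float64(1.58)] j6 [np.float64(-0.92), np.float64(-0.72), np.float64(-0.29)]
-0.108 54 0 gap 0.074 j5 [np.float64(0.47), np.float64(0.5), np.float64(0.58)] j4 [np.float64(1.92), np.float64(1.73), np.float64(1.44)] j6 [np.float64(-0.74), np.float64(-0.59), np.float64(-0.33)]
-0.108 54 8 gap 0.065 j5 [np.float64(0.6), np.float64(0.65), np.float64(0.76)] j4 [np.float64(1.69), np.float64(1.54), np.float64(1.34)] j6 [np.float64(-0.66), np.float64(-0.56), np.float64(-0.4)]
```

```bash
cat >> h.py <<'E'
from workcell import bot
def pick(x,y,ang,op,z=.003):
    r=down(ang).as_rotvec()
    bot.goto([x,y,.10],r);bot.set_gripper(op,20);bot.line_to([x,y,z],max_speed=.12);bot.set_gripper(0,20)
    print("grip",round(bot.current_opening()*92,1),"mm"); bot.line_to([x,y,.12],max_speed=.25)
    print("held",round(bot.current_opening()*92,1),"t",bot.current_clock(),np.round(bot.current_contact_force(),1))
def place(y,az,op,tilt=44,x=-.125,z=.045):
    R,d=rot(tilt,az);p=W([x,y,z]);r=R.as_rotvec()
    bot.goto(p-.14*d,r);bot.line_to(p,max_speed=.12);print("pre-release",round(bot.current_opening()*92,1),np.round(bot.current_contact_force(),1))
    bot.set_gripper(op);bot.line_to(p-.14*d,max_speed=.2);print("t",bot.current_clock())
def snap(n):
    for k in("top","scene"):
        c=bot.read_camera(k);np.savez(f"{k}{n}.npz",**c);cv2.imwrite(f"pics/{k}{n}.png",c["pixels"])
E
python3 - <<'E'
from h import *
pick(.429,.246,-np.pi/2,.65)
place(.065,8,.48)
snap(1)
E
```

```text
grip 30.7 mm
held 31.0 t 4.6333 [-0.6 -0.5 -2.6]
pre-release 31.2 [-0.1 -0.3 -1.5]
t 8.375
```

View pics/scene1.png

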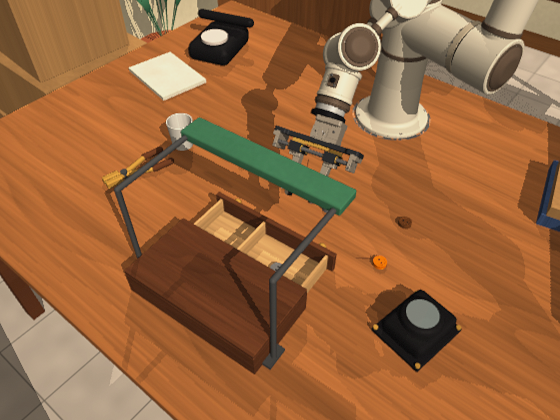

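The left seal now lies in the wide compartment, with grey showing at about (276,267). The hood is undisturbed, so I'll carry on.

```bash
python3 - <<'E'
from h import *
pick(.4354,.0738,-np.pi/2,.65)
place(.022,8,.48)
pick(.4327,-.0672,np.radians(38.7-90),.5,.005)
place(-.062,0,.32)
pick(.4357,-.200,np.radians(-104),.5,.005)
place(-.106,0,.32)
snap(2)
a=cv2.imread("pics/scene2.png")[180:310,150:350];b=cv2.imread("pics/top2.png")[150:300,180:400]
cv2.imwrite("pics/crop2.png",np.vstack([cv2.resize(a,(600,300)),cv2.resize(b,(600,290))]))
E
```

```text
grip 31.0 mm
held 31.0 t 11.9 [-1.2  0.5 -1.1]
pre-release 30.8 [ 0.1  0.6 -1.5]
t 15.4667
grip 17.8 mm
held 18.0 t 18.5917 [ 1.2  0.8 -1.9]
pre-release 18.0 [ 0.2  0.  -0.9]
t 21.925
grip 17.6 mm
held 17.6 t 25.3 [-0.1  0.5 -1.1]
pre-release 18.1 [ 0.2  0.3 -0.9]
t 28.6833
```

View pics/crop2.png

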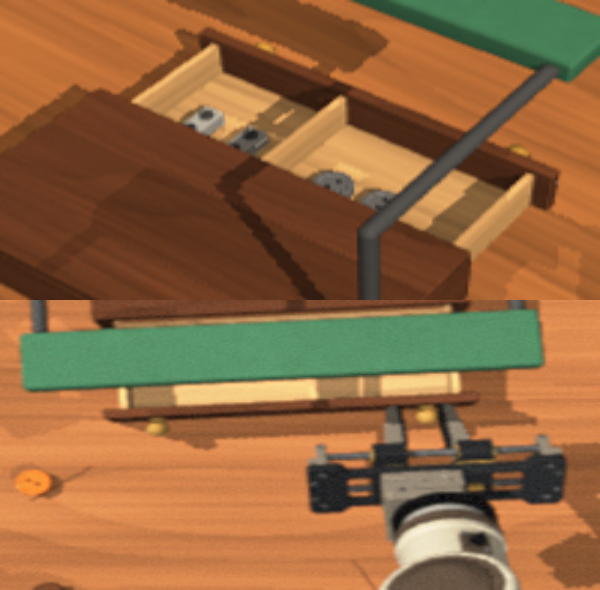

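The upper crop shows both blocks at (203,122) and (250,140) in the narrow bin and both seals at (333,185) and (378,198) in the wide one. I'll check their bin coordinates, then push with the gripper shut.

```bash
python3 - <<'E'
from h import *
S=dict(np.load("scene2.npz"))
for n,u,v,z,yb in(("block",203,122,.028,-.084),("block",250,140,.028,-.084),("seal",333,185,.021,.063),("seal",378,198,.021,.063)):
    c=RC.inv().apply(ray(S,(150+u/3,180+v*130/300),z)-OC);print(n,"in bin",(c[:2]-[-.1385,yb]).round(3))
R,d=rot(47,8);r=R.as_rotvec();y=-.02
P=lambda x:W([x,y,.034])
for x in(-.25,-.2,-.15,-.12,-.09):
    q=bot.inverse_kinematics(P(x),r);print(x,None if q is None else np.round(q,2))
bot.set_gripper(0,20)
bot.goto(P(-.25)+[0,0,.06],r);bot.line_to(P(-.25),max_speed=.15)
f0=bot.current_contact_force();x=-.25
while x<-.08:
    x+=.01 if x<-.125 else .003
    bot.line_to(P(x),max_speed=.05)
    f=(RC.inv().apply(np.array(bot.current_contact_force())-f0))[0]
    print(round(x,3),round(f,1),end="; ")
    if abs(f)>9: break
e=bot.current_ee_pos();print("\nTCP case",RC.inv().apply(np.array(e)-OC).round(4),bot.current_clock())
snap(3)
cv2.imwrite("pics/crop3.png",cv2.resize(cv2.imread("pics/scene3.png")[100:360,100:400],None,fx=2.2,fy=2.2))
E
```

```text
block in bin [ 0.022 -0.016]
block in bin [0.019 0.028]
seal in bin [ 0.023 -0.038]
seal in bin [ 0.016 -0.002]
-0.25 [-0.52 -0.01  2.46  1.55  0.5  -0.51]
-0.2 [-0.44  0.12  2.32  1.59  0.45 -0.49]
-0.15 [-0.38  0.23  2.19  1.59  0.41 -0.43]
-0.12 [-0.35  0.29  2.11  1.56  0.39 -0.38]
-0.09 [-0.32  0.35  2.02  1.52  0.37 -0.32]
-0.24 -0.0; -0.23 -0.1; -0.22 -0.6; -0.21 -0.7; -0.2 -0.7; -0.19 0.4; -0.18 0.1; -0.17 -0.3; -0.16 -0.7; -0.15 -0.5; -0.14 -0.5; -0.13 -0.2; -0.12 -0.8; -0.117 -0.7; -0.114 -0.4; -0.111 -0.7; -0.108 -0.4; -0.105 -0.5; -0.102 -11.9; 
TCP case [-0.1027 -0.0199  0.0335] 36.4417
```

View pics/crop3.png

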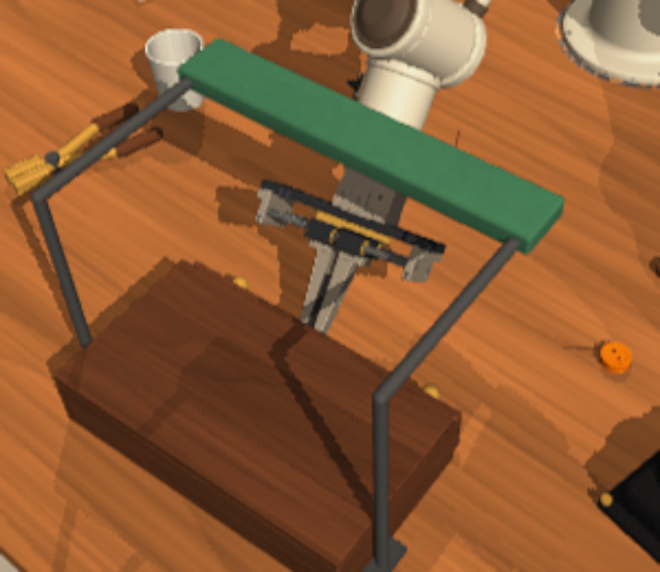

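The drawer hit a hard stop (about 0 to 12 N within 3 mm) about where home should be. I'll seat it with one more millimetre, back off and verify in the top view.

```bash
python3 - <<'E'
from h import *
R,d=rot(47,8);r=R.as_rotvec()
P=lambda x:W([x,-.02,.034])
bot.line_to(P(-.101),max_speed=.05);bot.hold(.3)
print(np.round(bot.current_contact_force(),1),RC.inv().apply(np.array(bot.current_ee_pos())-OC).round(4))
bot.line_to(P(-.2),max_speed=.1);bot.line_to(P(-.3)+[0,0,.08],max_speed=.2)
bot.goto([.35,-.25,.25],down(-np.pi/2).as_rotvec());bot.hold(.5)
print(np.round(bot.current_contact_force(),1),bot.current_clock())
snap(4)
T=dict(np.load("top4.npz"));h=hsv(T)
m=(abs(h[...,0]-23)<6)&(h[...,1]>120)&(h[...,2]>120);m[:155]=0;m[222:]=0;m[:,:225]=0;m[:,350:]=0
for a,q,c in blobs(m,3,200): print("knob",a,q[0],RC.inv().apply(ray(T,q[0],.033)-OC).round(4))
S=dict(np.load("scene4.npz"));h=hsv(S)
m=(abs(h[...,0]-23)<6)&(h[...,1]>120)&(h[...,2]>100);m[:200]=0;m[300:]=0;m[:,:190]=0;m[:,330:]=0
for a,q,c in blobs(m,2,200): print("S knob",a,q[0],RC.inv().apply(ray(S,q[0],.037)-OC).round(4))
cv2.imwrite("pics/crop4.png",np.hstack([cv2.resize(T["pixels"][100:300,90:490],(400,300)),cv2.resize(S["pixels"][100:400,100:500],(400,300))]))
E
```

```text
[-19.6  -3.1  12.9] [-0.1024 -0.0199  0.0334]
[-1.1  0.   0.2] 40.8583
S knob 13.0 (295.5000305175781, 276.5) [-0.1141  0.1181  0.037 ]
S knob 8.0 (209.25001525878906, 227.75001525878906) [-0.1119 -0.1205  0.037 ]
```

View pics/crop4.png

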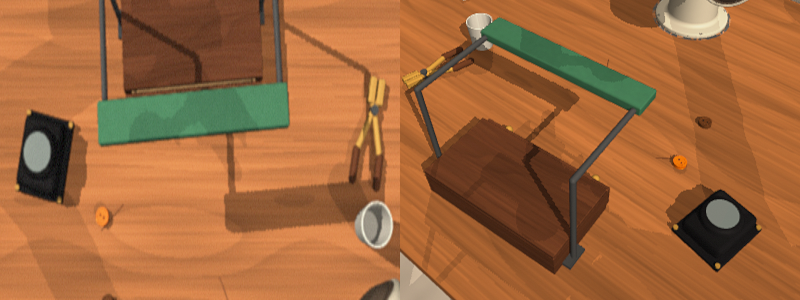

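The top crop shows a thin lighter strip in front of the case at about (190,85). It could be a gap, so I'll enlarge it before handing in.

```bash
python3 - <<'E'
from h import *
T=dict(np.load("top4.npz"));S=dict(np.load("scene4.npz"))
for x,z in((-.08,.072),(-.08,.058),(-.092,.058)): print(x,z,[proj(T,W([x,y,z])).round(1).tolist() for y in(-.1,0,.1)],proj(S,W([x,0,z])).round(1))
for u in(250,280,310): print(u,T["pixels"][145:170,u].tolist()[4:22:1])
cv2.imwrite("pics/crop5.png",np.vstack([cv2.resize(T["pixels"][140:175,200:370],(800,165),interpolation=cv2.INTER_CUBIC),cv2.resize(S["pixels"][210:300,190:330],(660,424),interpolation=cv2.INTER_CUBIC).copy() if 0 else cv2.resize(S["pixels"][210:300,185:345],(800,430),interpolation=cv2.INTER_CUBIC)]))
E
```

```text
-0.08 0.072 [[324.3, 152.8], [282.4, 155.4], [240.7, 158.0]] [241.  251.1]
-0.08 0.058 [[324.0, 154.1], [282.6, 156.7], [241.3, 159.3]] [241.3 255.1]
-0.092 0.058 [[324.3, 159.0], [282.9, 161.6], [241.5, 164.1]] [244.7 251.6]
250 [[39, 61, 104], [40, 55, 97], [33, 53, 96], [44, 61, 100], [36, 62, 101], [36, 57, 105], [40, 65, 113], [38, 61, 111], [36, 55, 96], [50, 82, 114], [68, 108, 143], [52, 80, 116], [41, 60, 103], [52, 80, 116], [88, 127, 94], [104, 145, 85], [102, 144, 83], [106, 149, 91]]
280 [[28, 57, 100], [34, 57, 103], [39, 57, 105], [40, 63, 107], [39, 63, 110], [30, 51, 96], [36, 54, 86], [51, 80, 106], [69, 108, 143], [55, 81, 120], [37, 60, 107], [55, 82, 112], [91, 124, 91], [94, 130, 78], [92, 128, 74], [92, 130, 78], [91, 127, 75], [92, 128, 77]]
310 [[43, 71, 121], [47, 73, 125], [48, 73, 125], [43, 66, 119], [34, 56, 97], [50, 76, 109], [75, 112, 144], [53, 81, 116], [41, 63, 114], [55, 83, 123], [85, 122, 92], [92, 128, 75], [97, 133, 81], [87, 124, 74], [91, 128, 80], [90, 125, 76], [91, 128, 78], [93, 128, 78]]
```

View pics/crop5.png

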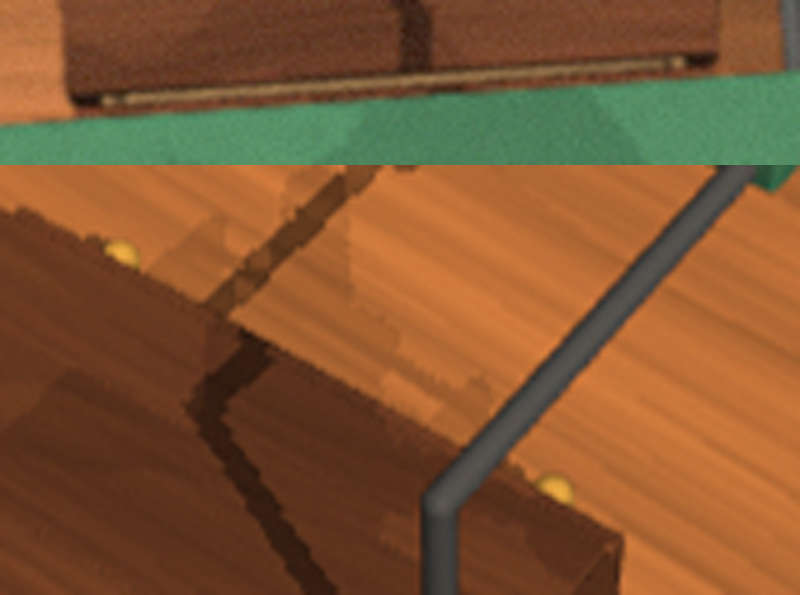

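The strip is a 2 to 4 mm seam between panel and case roof. The drawer met a stiff stop: force rose from 12 to 20 N for only 0.3 mm of travel. Nothing in the bins is tall enough to jam it, so I take this as its own stop. The cup, plier, cover and the orange and brown discs look unmoved.

```bash
python3 - <<'E'
from workcell import bot
bot.job_done();print(bot.current_clock())
E
```

```text
the job is handed in; nothing more can be done
the job is handed in; nothing more can be done
```

Both grey seals are in the wide compartment and both terminal blocks in the narrow one. I pushed the drawer in at about 5 cm/s until it stopped, and handed the job in after about 41 s of the 72 s. I reached in under the lamp at a 44° slant for the placing and 47° for the push.

**What the last checks showed**
- **Parts:** before the push, the scene camera put all four at least 29 mm inside the compartment limits front to back and at least 34 mm inside them sideways. Once the drawer was closed they could no longer be seen.
- **Stop:** the force rose from about 0 to 12 N within 3 mm. A further push to 20 N moved the tool only 0.3 mm.
- **Surroundings:** by eye in the last pictures, the lamp, cover, plier, cup and the orange and brown discs were where they started. I did not measure them. The arm ended well clear of everything.

**What is uncertain**
- **Drawer fully home:** the top view still shows a seam of about 2–4 mm between the drawer panel and the case. Calibration error is about 2 mm, so the pictures alone don't prove the drawer is within 4 mm of home. I relied on the hard stop.
- **Heights:** only the left seal could be measured in two views, which gave 8 mm against the stated 11 mm. The lamp hid the other seal and both blocks from the scene camera, so I used the stated heights for those. The grips closed to 31 mm on the seals and 18 mm on the blocks, which matches their sizes.

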